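Step a clutch riveting table back one notch

ROBOT

A 6-joint arm with a two-finger parallel gripper is mounted at the origin on a cart in front of the work surface, level with it; the furniture and walls round the work are solid. World frame = base frame: x ahead of the robot, y to its left, z up, the work surface at z = 0. Lengths are in mm, angles in rad, forces in N, time in s.
With the tool pointing down it reaches from about 350 to 975 mm from the base axis. Payload 7.1 kg.
Tool frame: the origin (TCP) lies at the very end of the fingers, on their centre line; the grasp point (between the pads) lies 19 mm behind it (ctrl.pinch_z is the distance from the TCP to the grasp point, in mm); z points along the fingers, y is the direction in which the jaws open and shut (so a half turn about z gives the same grasp; the last joint's range is limited). The gripper opens to 88 mm and grips with 3 to 60 N. Pads are 20 mm wide; open, the fingers measure 115 mm over their backs; the gripper's body (75 mm by 178 mm) begins 61 mm behind the grasp point.
Start: joints at [-1.266, 0.423, 1.63, -0, 1.089, -0.019], TCP at [198.874, -592.498, 222.675] pointing down, gripper open.
Joint ranges: [-3, 3], [-0.9, 2.11], [0.09, 2.58], [-1.31, 4.45], [0.11, 2.69], [-2.54, 2.54]. Speed limits (rad/s): [2.39, 2.39, 3.01, 3.14, 3.14, 3.14].

INTERFACE

Orientations are given as a rotation vector (axis times angle).
In Python, from workcell import ctrl gives the robot as it stands.
- The arm moves only by the shell command python3 -m inch 'ROWS' [OPENING]. ROWS is JSON, a list of rows, each an object with "xyz": the shift along the tool's x, y, z in cm, a list of three; "spin": the turn about the tool's z in degrees. A call has 1 to 20 rows; each row is the pose to reach, as a shift and turn from the pose measured when the call began, along the tool's axes at that moment; what a row does not reach only later rows make up. A row lasts 1/10 s, in which the tool goes at most 50 mm and 8.59 degrees, less where a joint would pass 70% of its speed; a pose out of reach is approached as far as the arm can. A call with a gripper value outside its range is refused whole. OPENING is the closure, from 0 (fully open) to 1 (shut), set as the call begins (- or left out, the last holds). The fingers move at their own pace and stop on an object; the grip force is fixed at half the most. Time passes only in rows, so rows that repeat a pose let the fingers close. It gives the time, the measured TCP pose, the force and the opening at its end, in the units of the state.
- ctrl.get_obs(): the state, without advancing time (a new reading comes with each control period).
- ctrl.get_image(name): name is "side" or "top"; returns the picture (480x640x3 uint8, red, green, blue); there is no depth.
- ctrl.camera_info(name): a dict with "camera_matrix" (3x3 intrinsics, pixels), "R" (3x3) and "t" (3): a world point X has camera coordinates R X + t. Camera axes: x right, y down, z forward; pixel columns grow to the right and rows downward; lengths in mm; the calibration is good to about 2 mm. A picture is of the moment at which its call begins. camera_info takes no time and is no camera call.
- ctrl.close_job(): hands the job in, once; it reports no verdict.
The state is a dict: "t": time; "qpos": joint angles; "qvel": joint speeds; "joint_torque": joint torques, N m; "ee_pos": TCP position; "orientation": TCP orientation; "ft_force": force on the tool from outside, world axes, zero at the start; "moment": the same for the moment, N m; "width": finger opening in mm.
Only numpy, scipy, OpenCV 4.12 (cv2) and the standard library are available. Lean on these libraries where they do the work, as an engineer would, in place of code of your own. Each camera call takes 0.05 s, during which the arm holds its last target. There are 200 camera calls.

TASK

The clutch disc on the riveting table was turned one notch too far, so the rivet marked yellow has gone past the brass guide. With a fingertip push the pawl's red-tipped lever over until the pawl lifts off the ratchet ring and lies back on its stop; then push the table backward (clockwise from above) most of a notch by its cross handle, tip the pawl back down onto the ring, and push the table backward until its next tooth comes to rest on the pawl with the yellow mark under the guide. Only push with the fingers: grip and lift nothing, be gentle with the pawl and the table, and leave the loose things on the bench where they lie.

Things in the scene. Friction and masses are not known exactly. Their poses are not given: they have to be found in the camera images.
- index_base: Fixed green base of the riveting fixture, 300 mm across. Origin: on the bench under the table's centre, on its vertical turning axis. x points from the pawl's side across the table (away from the robot at zero yaw), y left, z up. In this frame the pawl's bracket fills x -162 to -116, y 14 to 110, to 87 mm high; the rivet guide's pillar (109 mm high) stands at (110, -92)
- ratchet_table (a joint): Turning of the steel table with ratchet ring and disc, rad, counter-clockwise from above positive; stays where left (friction 0.16 N m). 18 teeth, one notch = 0.349. Pawl down, it turns forward (+) freely but backward only until a steep tooth face meets the pawl's nose: at 0 for the first tooth (starts 0 to 0.09 ahead of that), at -0.349 for the next, which is the wanted end
- yellow_mark (a point): Yellow paint spot, 13 mm, on the disc's lining (its top 60 mm above the bench), 85 mm from the table's axis; turns with the table. Teeth of the ring round the disc: radius 100 to 126 mm, roots 44 mm and tips 52 mm above the bench. If the pawl is put down while the table reads between -0.06 and -0.32, its nose lands on the slope or in the gap that leads to -0.349
- rivet_guide (a point): Lower end of the brass guide, 66 mm above the bench, 85 mm from the table's axis; fixed. The yellow mark is below it when the table reads -0.349
- cross_handle: Cross handle fixed on the table, turns with it. Origin on the table's axis at bench height, axes as the base's when the table reads 0. Four level steel rods 10 mm thick along its +x, +y, -x, -y, axes 95 mm above the bench, black 20 mm balls at their ends centred 60 mm from the axis; boss 32 mm across, 107 mm high. Under the rods: disc lining at 60 mm, its hub (38 mm across) at 72 mm
- knob_left (a point): Centre of the black ball on the arm along the cross handle's +y (to the left). Backward turning moves it away from the pawl's side, towards the base's +x
- pawl (a joint): Swing of the pawl, rad. 0: nose down between two teeth (start); up to 0.15 while riding on a tooth; 1.75: lying back on its stop. No spring: weighted so that let go below about 0.8 it falls down onto the ring, above about 1.1 it falls back onto the stop and stays
- pawl_lever: The pawl, a cranked steel lever 14 mm wide. Origin: centre of its level pivot pin, 74 mm above the bench, at (-113, 48) mm in the base's frame; it swings about the base's x axis, in the upright plane x = -113 mm. Axes as the base's at joint 0: nose arm ends 50 mm towards -y and 26 mm down; thumb rod (9 mm) leans 14 mm to -y up to a red ball 50 mm above the pivot
- thumb_ball (a point): Centre of the red 19 mm ball on the pawl's thumb lever. Pushing it towards the base's +y lifts the nose; pushed over by some 50 mm at 35 mm above the pivot, the pawl falls back by itself until the lever lies level towards +y
- pawl_nose (a point): Middle of the nose arm's end (10 mm thick). When thrown back the arm stands nearly upright, its end about 50 mm above the pivot and 16 mm towards -y; pushing its upper half towards the base's -y and then down along its arc tips the pawl down again
- paint_marker: white marker pen with a yellow cap, 121 x 13 x 13 mm, lying to the left of the fixture; loose, a bystander. Origin: centre of its underside
- bolt_0: hex bolt, 54 x 18 x 16 mm, lying in front and to the right of the fixture; loose, a bystander. Origin: centre of its underside
- grease_tin: blue round tin, 53 mm across and 38 mm tall, standing left of the fixture; loose, a bystander. Origin: centre of its underside
- spanner_c: steel spanner, 118 x 17 x 8 mm, lying to the right of the fixture; loose, a bystander. Origin: centre of its underside
- spring_c: dark coil spring lying on its side, 29 x 56 x 29 mm, at the left of the bench; loose, a bystander. Origin: centre of its underside
- lining_block_0: brown block of lining material, 100 x 25 x 54 mm, at the right of the bench; loose, a bystander. Origin: centre of its underside

How it is judged:
By the outcome, as a careful person would: the job done as asked, in the order asked, and still so for the second after the job is handed in, with the robot touching nothing.
It also fails if it takes over 64 s, if anything falls off the work surface, if the arm or the gripper's body presses on something with over 40 N, if the wrist force passes 120 N, or if a joint passes its speed limit or range.

## Working session

There is one attempt and no reset: what is moved stays moved. The work goes in short steps, Python scripts to look and compute and a shell command to move; the robot and the scene stay as the last step left them, time stands still between calls to the robot, and variables do not carry over. Pictures are saved under pics/ and viewed, about 8 in all and at most 12, crops included, and the job is handed in when it is done.

```bash
mkdir -p pics; ls; python3 - <<'E'
from workcell import ctrl
import cv2,numpy as np
o=ctrl.get_obs(); print({k:np.round(v,3) for k,v in o.items()})
for n in("side","top"):
    im=ctrl.get_image(n); cv2.imwrite(f"pics/{n}0.png",im[:,:,::-1])
    c=ctrl.camera_info(n); print(n,np.round(c["camera_matrix"],1).tolist(),np.round(c["R"],3).tolist(),np.round(c["t"],1), np.round(-np.array(c["R"]).T@c["t"]))
E
```

```text
pics
{'t': np.float64(0.0), 'qpos': array([-1.266,  0.424,  1.631, -0.   ,  1.089, -0.019]), 'qvel': array([-0.001,  0.002, -0.002,  0.   ,  0.001, -0.001]), 'joint_torque': array([ 3.0000e-03, -5.4462e+01, -2.7366e+01,  6.5000e-02,  2.3000e-02,
       -0.0000e+00]), 'ee_pos': array([ 198.692, -591.967,  221.893]), 'orientation': array([-3.099, -0.506,  0.   ]), 'ft_force': array([-0.265,  0.338,  1.043]), 'moment': array([ 0.031,  0.031, -0.029]), 'width': np.float64(87.596)}
side [[550.9, 0.0, 318.5], [0.0, 550.9, 234.7], [0.0, 0.0, 1.0]] [[-0.967, -0.255, 0.001], [-0.117, 0.442, -0.889], [0.226, -0.86, -0.458]] [ 523.3  133.2 1467.5] [ 189. 1336.  790.]
top [[554.5, 0.0, 317.6], [0.0, 554.5, 238.4], [0.0, 0.0, 1.0]] [[0.036, -0.999, 0.004], [-0.977, -0.036, -0.21], [0.21, 0.004, -0.978]] [  51.8  541.6 1648.6] [ 181.   65. 1725.]
```

View pics/top0.png

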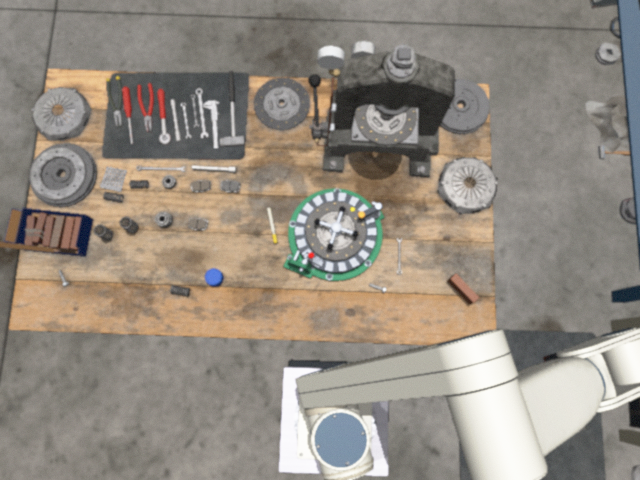

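View pics/side0.png

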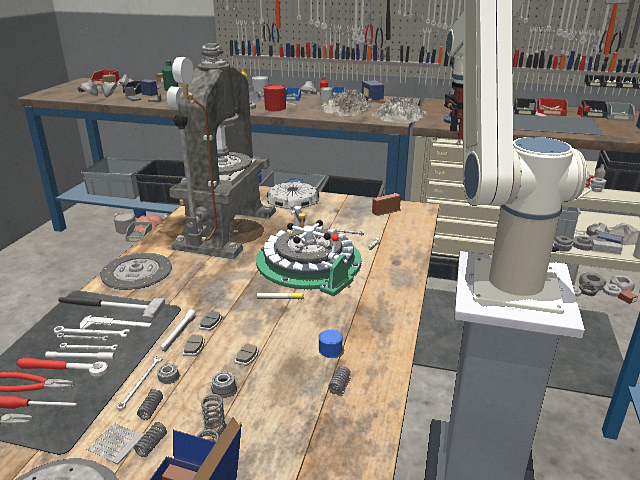

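The top view shows the fixture at about (336,232), the red ball near (311,255), the handle knobs around the centre and the bracket at about (300,262). In the side view the fixture is at about (310,255), with the red ball at about (335,238). Next I'll measure these.

```bash
cat > h.py <<'E'
from workcell import ctrl
import cv2,numpy as np
C={n:ctrl.camera_info(n) for n in("side","top")}
for c in C.values():
    for k in("camera_matrix","R","t"): c[k]=np.array(c[k],float)
def ray(n,p):
    c=C[n]; d=c["R"].T@np.linalg.solve(c["camera_matrix"],[p[0],p[1],1.]); return -c["R"].T@c["t"],d
def onz(n,p,z):
    o,d=ray(n,p); return o+d*(z-o[2])/d[2]
def tri(a,b):
    o,d=ray("top",a); q,e=ray("side",b); s=np.linalg.lstsq(np.c_[d,-e],q-o,rcond=None)[0]
    x,y=o+d*s[0],q+e*s[1]; return (x+y)/2,np.linalg.norm(x-y)
def proj(n,X):
    c=C[n]; v=c["camera_matrix"]@(c["R"]@np.array(X,float)+c["t"]); return v[:2]/v[2]
def blobs(im,lo,hi,roi,amin=4):
    x0,y0,x1,y1=roi; h=cv2.cvtColor(im[y0:y1,x0:x1],cv2.COLOR_RGB2HSV)
    m=cv2.inRange(h,np.array(lo),np.array(hi)); k,_,st,ce=cv2.connectedComponentsWithStats(m)
    return [(np.round(ce[i]+[x0,y0],1).tolist(),int(st[i,4]),(st[i,:4]+[x0,y0,0,0]).tolist()) for i in range(1,k) if st[i,4]>=amin],m
E
python3 - <<'E'
from h import *
T=cv2.imread("pics/top0.png")[:,:,::-1].copy();S=cv2.imread("pics/side0.png")[:,:,::-1].copy()
rt=(275,175,400,290);rs=(250,200,370,300)
for n,im,r in(("top",T,rt),("side",S,rs)):
    for nm,lo,hi in(("red",(0,150,110),(5,255,255)),("yel",(22,130,130),(34,255,255)),("blk",(0,0,0),(180,255,38))):
        print(n,nm,blobs(im,lo,hi,r)[0])
    b,m=blobs(im,(60,90,40),(90,255,255),r); p=cv2.findNonZero(m)[:,0]+np.array(r[:2]); hull=cv2.convexHull(p.astype(np.int32))
    print(n,"green ell",cv2.fitEllipse(hull), p.min(0),p.max(0))
a=cv2.resize(T[175:290,275:400,::-1],None,fx=3.2*1,fy=3.2,interpolation=cv2.INTER_CUBIC)
b=cv2.resize(S[200:300,250:370,::-1],None,fx=3.3,fy=3.3,interpolation=cv2.INTER_CUBIC)
o=np.zeros((max(a.shape[0],b.shape[0]),a.shape[1]+b.shape[1],3),np.uint8);o[:a.shape[0],:a.shape[1]]=a;o[:b.shape[0],a.shape[1]:]=b
cv2.imwrite("pics/crop1.png",o);print(o.shape)
E
```

```text
top red [([310.7, 255.1], 18, [309, 253, 5, 5])]
top yel [([352.2, 208.6], 13, [351, 207, 4, 4]), ([361.0, 214.0], 11, [359, 213, 5, 3]), ([275.4, 239.4], 14, [275, 235, 2, 9])]
top blk [([355.2, 234.8], 4, [354, 234, 3, 2])]
top green ell ((332.5195007324219, 235.96127319335938), (89.28174591064453, 105.8087158203125), 63.126251220703125) [284 189] [383 279]
side red [([334.8, 237.1], 36, [332, 234, 7, 7])]
side yel [([301.0, 214.2], 5, [299, 214, 5, 2]), ([290.3, 231.5], 6, [289, 231, 4, 2]), ([296.7, 295.3], 45, [292, 293, 11, 5])]
side blk [([278.6, 203.6], 12, [276, 202, 7, 4]), ([305.0, 203.5], 12, [302, 202, 7, 4]), ([320.3, 223.1], 14, [318, 221, 5, 5]), ([289.9, 226.5], 16, [287, 224, 6, 6]), ([326.7, 236.7], 22, [324, 234, 6, 6]), ([296.4, 240.3], 20, [294, 238, 6, 5]), ([279.0, 254.2], 4, [278, 253, 3, 3]), ([287.6, 259.2], 5, [286, 258, 4, 3])]
side green ell ((308.4356994628906, 259.91192626953125), (66.54376983642578, 106.51041412353516), 98.76224517822266) [256 247] [360 295]
(368, 796, 3)
```

View pics/crop1.png

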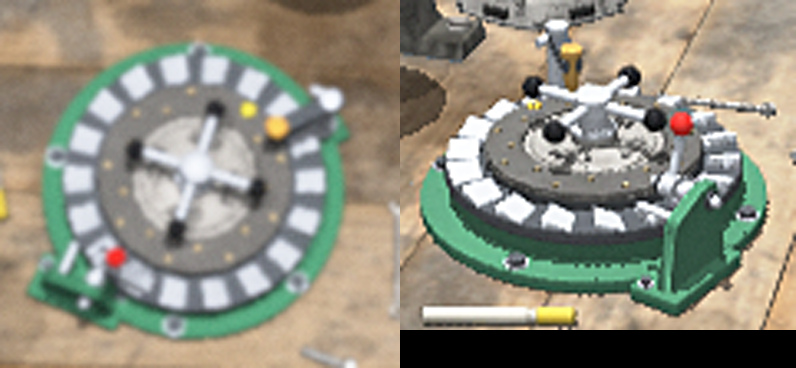

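```bash
python3 - <<'E'
from h import *
K=np.array([onz("side",p,95) for p in((320.3,223.1),(289.9,226.5),(326.7,236.7),(296.4,240.3))])
c=K.mean(0);print(K.round(1).tolist(),c.round(1));d=K-c
print(np.linalg.norm(d,axis=1).round(1),np.degrees(np.arctan2(d[:,1],d[:,0])).round(1))
b,e=tri((310.7,255.1),(334.8,237.1));print("ball",b.round(1),e, onz("top",(310.7,255.1),124).round(1),onz("side",(334.8,237.1),124).round(1))
g,e=tri((361,214),(301,214.2));print("guide",g.round(1),e)
ym=[onz("top",(352.2,208.6),60),onz("side",(290.3,231.5),60)];print("mark",np.round(ym,1).tolist())
v=b-c; print("r ball",np.hypot(*v[:2]),np.hypot(113,34),"yaw",np.degrees(np.arctan2(v[1],v[0])-np.arctan2(34,-113)))
for y in ym: v=y-c;print("mark ang",np.degrees(np.arctan2(v[1],v[0])),np.hypot(*v[:2]))
v=g-c;print("guide ang",np.degrees(np.arctan2(v[1],v[0])),np.hypot(*v[:2]))
for n in C: print(n,proj(n,[c[0],c[1],95]))
E
```

```text
[[546.5, -40.4, 95.0], [624.3, 2.9, 95.0], [508.2, 37.1, 95.0], [582.2, 78.5, 95.0]] [565.3  19.5  95. ]
[62.8 61.3 59.7 61.4] [-107.4  -15.7  162.9   74. ]
ball [473.8  89.7 124.9] 0.6104241358689054 [474.3  89.7 124. ] [473.9  88.1 124. ]
guide [608.6 -56.5 108.4] 0.37368357218298465
mark [[637.5, -32.5, 60.0], [635.2, -33.1, 60.0]]
r ball 115.31397091155834 118.00423721205946 yaw -20.726146500269685
mark ang -35.760212150640385 88.9990028880149
mark ang -36.96274390826881 87.5106782456325
guide ang -60.343038318275184 87.49809218486479
side [308.34156879 231.47186106]
top [335.18263693 228.03153867]
```

```bash
cat >> h.py <<'E'
from scipy.spatial.transform import Rotation as Ro
YAW=np.radians(-20.6); CEN=np.array([567.,18.]); B=np.array([[np.cos(YAW),-np.sin(YAW)],[np.sin(YAW),np.cos(YAW)]])
def st():
    o=ctrl.get_obs(); R=Ro.from_rotvec(o["orientation"]).as_matrix(); p=np.array(o["ee_pos"]); return o,R,p
def plan(bx,by,z):
    "tool shift in cm and spin to reach base-frame point with tool x along base +y"
    o,R,p=st(); w=np.r_[CEN+B@[bx,by],z]; s=R.T@(w-p)/10
    yaw=np.arctan2(R[1,0],R[0,0]); sp=-np.degrees((YAW+np.pi/2-yaw+np.pi)%(2*np.pi)-np.pi)
    print("t",round(float(o["t"]),2),"base",np.r_[B.T@(p[:2]-CEN),p[2]].round(1),"tilt z",R[:,2].round(3),"shift",s.round(2),"spin",round(sp,1),"F",np.round(o["ft_force"],1),"w",o["width"])
E
python3 -c "
from h import *
plan(-105,3,170)"
```

```text
t 0.1 base [-130.1 -700.6  222. ] tilt z [-0.     0.001 -1.   ] shift [ 46.37 -52.97   5.27] spin -50.8 F [ 0.5 -0.1 -0.8] w 87.99488526788569
```

```bash
python3 -m inch '[{"xyz":[3,-3.4,0],"spin":-4},{"xyz":[6,-6.8,0],"spin":-8},{"xyz":[9,-10.2,0],"spin":-12},{"xyz":[12,-13.6,0],"spin":-16},{"xyz":[15,-17,0],"spin":-20},{"xyz":[18,-20.4,0],"spin":-24},{"xyz":[21,-23.8,0],"spin":-28},{"xyz":[24,-27.2,0],"spin":-32},{"xyz":[27,-30.6,0],"spin":-36},{"xyz":[30,-34,0],"spin":-40},{"xyz":[33,-37.4,1],"spin":-44},{"xyz":[36,-40.8,2],"spin":-48},{"xyz":[39,-44.2,3],"spin":-50.8},{"xyz":[42,-47.6,4],"spin":-50.8},{"xyz":[44,-50.3,5],"spin":-50.8},{"xyz":[45.6,-52,5.3],"spin":-50.8},{"xyz":[46.4,-53,5.3],"spin":-50.8},{"xyz":[46.4,-53,5.3],"spin":-50.8},{"xyz":[46.4,-53,5.3],"spin":-50.8}]' 1; python3 - <<'E'
from h import *
plan(-105,3,104)
T=ctrl.get_image("top");S=ctrl.get_image("side")
a=cv2.resize(T[170:300,260:390,::-1],None,fx=3,fy=3,interpolation=cv2.INTER_CUBIC)
b=cv2.resize(S[170:300,250:380,::-1],None,fx=3,fy=3,interpolation=cv2.INTER_CUBIC)
cv2.imwrite("pics/c2.png",np.hstack([a,b]))
E
```

```text
t: 2.0
ee_pos: [469.6, 57.6, 169.8]
orientation: [-2.582, -1.787, 0.0]
ft_force: [0.4, -0.6, 0.1]
width: 0.6
t 2.0 base [-105.1    2.8  169.8] tilt z [-0.001  0.001 -1.   ] shift [0.02 0.02 6.58] spin -0.0 F [ 0.4 -0.6  0.1] w 0.5901476834912937
```

View pics/c2.png

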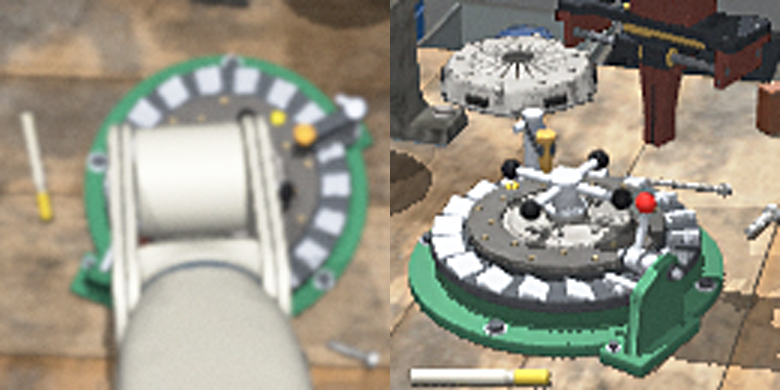

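The top view is now blocked by the wrist. In the side view the dark-red gripper's tip is at about (342,218), above and behind the red ball at (335,237), so it is in place. I'll go down and then push the lever.

```bash
python3 -c "
from h import *
print(proj('side',st()[2]))"; python3 -m inch '[{"xyz":[0,0,2]},{"xyz":[0,0,4]},{"xyz":[0,0,5.8]},{"xyz":[0,0,6.6]},{"xyz":[0,0,6.6]},{"xyz":[0.5,0,6.6]},{"xyz":[1.0,0,6.6]},{"xyz":[1.4,0,6.6]},{"xyz":[1.8,0,6.6]},{"xyz":[2.2,0,6.6]},{"xyz":[2.6,0,6.6]},{"xyz":[3.0,0,6.6]}]'; python3 -c "
from h import *
plan(-105,74,104)"
```

```text
[339.32833262 216.51849691]
t 2.1 base [-104.9    2.4  169.9] tilt z [-0.     0.001 -1.   ] shift [ 7.16 -0.02  6.6 ] spin -0.1 F [-0.8 -0.1  0.6] w 0.3107679088328871$[0]: bad value
```

```bash
python3 -m inch '[{"xyz":[0,0,2],"spin":0},{"xyz":[0,0,4],"spin":0},{"xyz":[0,0,5.8],"spin":0},{"xyz":[0,0,6.6],"spin":0},{"xyz":[0,0,6.6],"spin":0},{"xyz":[0.5,0,6.6],"spin":0},{"xyz":[1.0,0,6.6],"spin":0},{"xyz":[1.4,0,6.6],"spin":0},{"xyz":[1.8,0,6.6],"spin":0},{"xyz":[2.2,0,6.6],"spin":0},{"xyz":[2.6,0,6.6],"spin":0},{"xyz":[3.0,0,6.6],"spin":0}]'; python3 -c "
from h import *
plan(-105,74,104)
S=ctrl.get_image('side')
print(blobs(S,(0,150,110),(5,255,255),(250,200,370,300))[0])"
```

```text
t: 3.3
ee_pos: [480.3, 85.7, 104.0]
orientation: [-2.583, -1.785, -0.001]
ft_force: [0.3, -0.6, 0.6]
width: 0.1
t 3.3 base [-105.    32.8  104. ] tilt z [-0.     0.001 -1.   ] shift [ 4.12 -0.01  0.  ] spin -0.1 F [ 0.3 -0.6  0.6] w 0.13273669930163282
[([330.3, 239.3], 39, [327, 236, 7, 7])]
```

```bash
python3 -m inch '[{"xyz":[0.4,0,0],"spin":0},{"xyz":[0.8,0,0],"spin":0},{"xyz":[1.2,0,0],"spin":0},{"xyz":[1.6,0,0],"spin":0},{"xyz":[1.9,0,0],"spin":0},{"xyz":[2.2,0,0],"spin":0},{"xyz":[2.5,0,0],"spin":0},{"xyz":[2.8,0,0],"spin":0},{"xyz":[3.1,0,0],"spin":0},{"xyz":[3.4,0,0],"spin":0},{"xyz":[3.7,0,0],"spin":0},{"xyz":[4.0,0,0],"spin":0},{"xyz":[4.0,0,0],"spin":0},{"xyz":[4.0,0,0],"spin":0}]'; python3 - <<'E'
from h import *
plan(-40,55,170)
S=ctrl.get_image('side')
print(blobs(S,(0,150,110),(5,255,255),(250,200,390,300))[0])
for q in (0.8,1.1,1.75):
    a=np.radians(105.6)-q; b=B@[-113,48+52*np.cos(a)]+CEN; print(q,proj('side',[*b,74+52*np.sin(a)]).round(1))
E
```

```text
t: 4.75
ee_pos: [494.7, 123.5, 104.0]
orientation: [-2.583, -1.786, -0.001]
ft_force: [0.1, -0.6, -1.0]
width: 0.4
t 4.75 base [-104.8   73.3  104. ] tilt z [-0.     0.001 -1.   ] shift [-1.81  6.48 -6.6 ] spin -0.1 F [ 0.1 -0.6 -1. ] w 0.3571497352388109
[([320.1, 262.1], 39, [317, 259, 7, 7])]
0.8 [326.2 245. ]
1.1 [323.4 250.2]
1.75 [320.4 262.6]
```

The ball is at (320,262), which matches 1.75: the pawl is back on its stop. Next is the handle.

```bash
python3 -m inch '[{"xyz":[0,0,-2],"spin":0},{"xyz":[0,0,-4.5],"spin":0},{"xyz":[-0.6,2,-4.5],"spin":0},{"xyz":[-1.2,4.5,-4.5],"spin":0},{"xyz":[-1.8,6.2,-4.5],"spin":0},{"xyz":[-1.8,6.2,-4.5],"spin":0},{"xyz":[-1.8,6.2,-2],"spin":0},{"xyz":[-1.8,6.2,0.5],"spin":0},{"xyz":[-1.8,6.2,2],"spin":0},{"xyz":[-1.8,6.2,2],"spin":0},{"xyz":[-1.8,6.2,2],"spin":0}]'; python3 - <<'E'
from h import *
plan(-28,55,84)
S=ctrl.get_image('side')
print(blobs(S,(0,0,0),(180,255,38),(280,215,335,250))[0])
print(blobs(S,(0,150,110),(5,255,255),(250,200,390,300))[0])
b=cv2.resize(S[150:300,230:380,::-1],None,fx=4,fy=4,interpolation=cv2.INTER_CUBIC);cv2.imwrite("pics/c3.png",b)
E
```

```text
t: 5.9
ee_pos: [546.1, 84.9, 84.0]
orientation: [-2.583, -1.785, 0.0]
ft_force: [0.6, 0.4, 0.1]
width: 0.3
t 5.9 base [-43.1  55.2  84. ] tilt z [-0.001  0.001 -1.   ] shift [-0.02  1.51 -0.  ] spin -0.1 F [0.6 0.4 0.1] w 0.2949816369728286
[([294.2, 219.2], 4, [294, 218, 2, 3]), ([315.3, 218.6], 14, [312, 217, 8, 4]), ([323.2, 218.2], 4, [322, 218, 3, 2]), ([332.5, 217.8], 4, [331, 217, 4, 2]), ([289.7, 226.6], 16, [287, 224, 6, 6]), ([326.8, 236.0], 33, [324, 233, 7, 7]), ([296.6, 240.2], 20, [294, 238, 6, 5])]
[([320.1, 262.1], 39, [317, 259, 7, 7])]
```

View pics/c3.png

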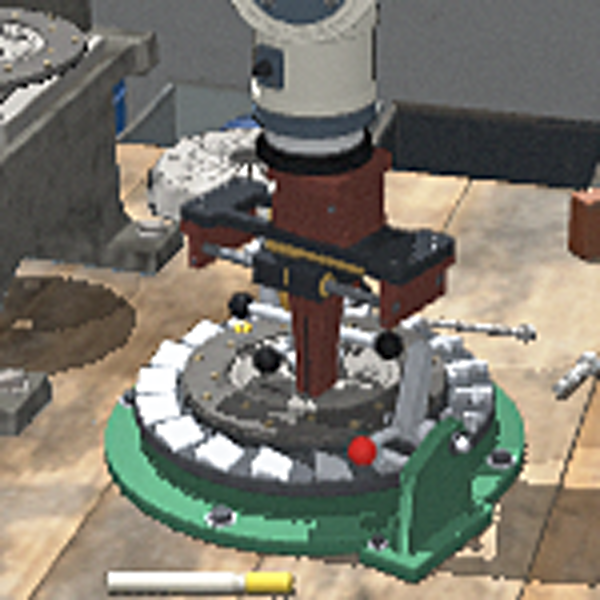

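The crop shows the pawl thrown back: red ball at crop (362,450), arm upright at (412,370). The fingertip at (316,385) is just on the pawl side of the left knob at (267,360). I'll push the handle gently.

```bash
python3 -m inch '[{"xyz":[0,0.4,0],"spin":0},{"xyz":[0,0.8,0],"spin":0},{"xyz":[0,1.1,0],"spin":0},{"xyz":[0,1.3,0],"spin":0},{"xyz":[0,1.5,0],"spin":0},{"xyz":[0,1.7,0],"spin":0},{"xyz":[0,1.9,0],"spin":0},{"xyz":[0,2.1,0],"spin":0},{"xyz":[0,2.3,0],"spin":0},{"xyz":[0,2.5,0],"spin":0},{"xyz":[0,2.7,0],"spin":0},{"xyz":[0,2.8,0],"spin":0},{"xyz":[0,2.8,0],"spin":0}]'; cat >>h.py <<'E'
def knobs():
    "table angle from each visible knob (side view, z=95)"
    S=ctrl.get_image('side'); bs=blobs(S,(0,0,0),(180,255,38),(270,215,345,255),10)[0]
    K=np.array([onz("side",b[0],95)[:2] for b in bs]); out=[]
    for k,b in zip(K,bs):
        v=B.T@(k-CEN); r=np.hypot(*v); a=np.degrees(np.arctan2(v[1],v[0])); out.append((b[0],b[1],round(r,1),round(a,1)))
    print(out); return S
E
python3 - <<'E'
from h import *
plan(-9,55,84); knobs()
E
```

```text
t: 7.25
ee_pos: [573.1, 74.8, 84.5]
orientation: [-2.584, -1.786, -0.002]
ft_force: [-1.1, 1.3, -0.4]
width: 0.2
t 7.25 base [-14.3  55.3  84.5] tilt z [ 0.001  0.001 -1.   ] shift [-0.03  0.53  0.05] spin -0.1 F [-1.1  1.3 -0.4] w 0.24650412000498093
[([306.8, 216.1], 11, np.float64(98.3), np.float64(-51.7)), ([290.8, 225.8], 16, np.float64(59.6), np.float64(1.0)), ([292.7, 238.8], 20, np.float64(61.3), np.float64(84.0)), ([325.0, 237.4], 34, np.float64(60.4), np.float64(176.9))]
```

```bash
python3 - <<'E'
from h import *
for n in(4,0,-3,-6,-9,-12,-14,-17,-20):
    print(n,[proj('side',[*(CEN+B@(60*np.array([np.cos(t),np.sin(t)]))),95]).round(1).tolist() for t in np.radians(n+np.array([0,90,180,270]))], 'mark',[proj(c,[*(CEN+B@(85*np.array([np.cos(t),np.sin(t)]))),60]).round(1).tolist() for c in('side','top') for t in [np.radians(n+20-39.8)]])
S=ctrl.get_image('side');T=ctrl.get_image('top')
print(blobs(S,(22,100,110),(34,255,255),(270,200,330,260),2)[0]);print(blobs(T,(22,100,110),(34,255,255),(320,190,380,240),2)[0])
b=cv2.resize(S[180:300,240:360,::-1],None,fx=5,fy=5,interpolation=cv2.INTER_CUBIC);cv2.imwrite("pics/c4.png",b)
E
```

```text
4 [[290.1, 226.2], [296.0, 239.7], [326.4, 236.3], [319.1, 223.1]] mark [[290.2, 231.6], [352.2, 209.3]]
0 [[290.9, 225.6], [294.8, 239.3], [325.6, 236.9], [320.3, 223.5]] mark [[291.9, 231.0], [353.6, 210.5]]
-3 [[291.6, 225.2], [293.9, 239.0], [324.9, 237.3], [321.2, 223.7]] mark [[293.2, 230.7], [354.7, 211.4]]
-6 [[292.4, 224.9], [293.0, 238.6], [324.2, 237.7], [322.0, 224.1]] mark [[294.5, 230.3], [355.7, 212.4]]
-9 [[293.2, 224.5], [292.2, 238.3], [323.4, 238.1], [322.8, 224.4]] mark [[295.9, 230.0], [356.6, 213.5]]
-12 [[294.0, 224.2], [291.5, 237.9], [322.6, 238.5], [323.6, 224.7]] mark [[297.3, 229.7], [357.5, 214.6]]
-14 [[294.5, 224.0], [291.0, 237.6], [322.0, 238.7], [324.1, 225.0]] mark [[298.2, 229.6], [358.1, 215.4]]
-17 [[295.4, 223.7], [290.3, 237.2], [321.1, 239.1], [324.8, 225.4]] mark [[299.7, 229.3], [358.8, 216.6]]
-20 [[296.3, 223.4], [289.6, 236.8], [320.2, 239.4], [325.5, 225.8]] mark [[301.1, 229.1], [359.5, 217.8]]
[([292.8, 230.6], 5, [292, 230, 3, 2])]
[([355.4, 211.5], 19, [353, 210, 6, 4])]
```

View pics/c4.png

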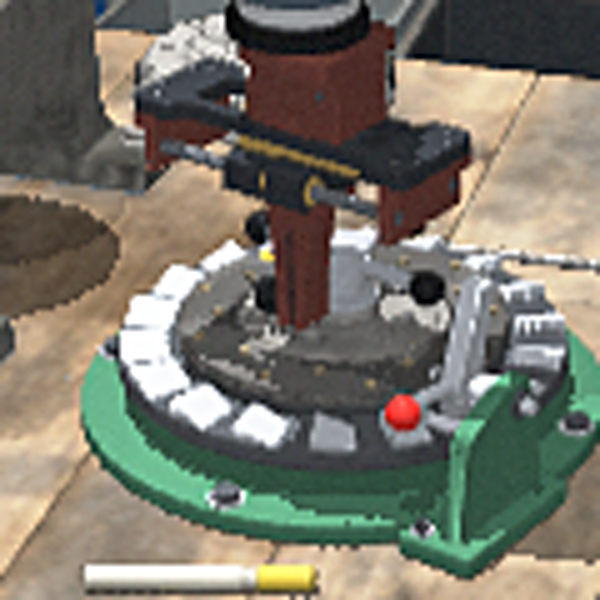

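Crop: the fingertip at (305,320) touches the left knob at (268,292), and the pawl is still back. The visible knobs and the mark give a table angle of about -2.5°, so I need about 12 mm more.

```bash
python3 -m inch '[{"xyz":[0,0.2,0],"spin":0},{"xyz":[0,0.4,0],"spin":0},{"xyz":[0,0.6,0],"spin":0},{"xyz":[0,0.8,0],"spin":0},{"xyz":[0,1.0,0],"spin":0},{"xyz":[0,1.1,0],"spin":0},{"xyz":[0,1.2,0],"spin":0},{"xyz":[0,1.2,0],"spin":0},{"xyz":[0,0.9,0],"spin":0},{"xyz":[0,0,0],"spin":0},{"xyz":[0,-1,0],"spin":0},{"xyz":[0,-1,0],"spin":0}]'; python3 - <<'E'
from h import *
plan(-105,62,150); S=knobs();T=ctrl.get_image('top')
print(blobs(S,(22,100,110),(34,255,255),(270,200,330,260),2)[0]);print(blobs(T,(22,100,110),(34,255,255),(320,190,380,240),2)[0])
E
```

```text
t: 8.6
ee_pos: [561.9, 78.7, 84.5]
orientation: [-2.583, -1.787, -0.0]
ft_force: [0.6, -0.6, 0.4]
width: 0.3
t 8.6 base [-26.1  55.   84.5] tilt z [-0.001  0.001 -1.   ] shift [ 0.7  -7.89 -6.54] spin -0.1 F [ 0.6 -0.6  0.4] w 0.3270284367814935
[([309.9, 216.7], 14, np.float64(94.2), np.float64(-57.2)), ([294.3, 224.7], 11, np.float64(56.8), np.float64(-10.5)), ([290.8, 237.6], 25, np.float64(60.2), np.float64(75.6)), ([321.7, 238.5], 32, np.float64(58.4), np.float64(166.3))]
[]
[([361.0, 214.0], 9, [360, 213, 3, 3]), ([357.5, 216.0], 6, [357, 215, 2, 3])]
```

The table is at about -14° (-0.245 rad), inside the window. Now I'll go behind the upright nose arm.

```bash
python3 -m inch '[{"xyz":[0,0,-2.5],"spin":0},{"xyz":[0,0,-5.5],"spin":0},{"xyz":[0.2,-1.5,-6.6],"spin":0},{"xyz":[0.5,-4,-6.6],"spin":0},{"xyz":[0.8,-6.5,-6.6],"spin":0},{"xyz":[0.8,-7.9,-6.6],"spin":0},{"xyz":[0.8,-7.9,-6.6],"spin":0},{"xyz":[0.8,-7.9,-5],"spin":0},{"xyz":[0.8,-7.9,-3.3],"spin":0},{"xyz":[0.8,-7.9,-2.9],"spin":0},{"xyz":[0.8,-7.9,-2.9],"spin":0}]'; python3 - <<'E'
from h import *
plan(-105,50,115); S=knobs()
print(blobs(S,(0,150,110),(5,255,255),(250,200,390,300))[0])
b=cv2.resize(S[180:300,260:380,::-1],None,fx=5,fy=5,interpolation=cv2.INTER_CUBIC);cv2.imwrite("pics/c5.png",b)
E
```

```text
t: 9.8
ee_pos: [492.7, 113.5, 113.2]
orientation: [-2.584, -1.786, -0.001]
ft_force: [0.1, 0.1, 0.9]
width: 0.3
t 9.8 base [-103.1   63.2  113.2] tilt z [ 0.     0.001 -1.   ] shift [-1.32 -0.19 -0.18] spin -0.1 F [0.1 0.1 0.9] w 0.2639360381434724
[([294.8, 224.4], 12, np.float64(57.3), np.float64(-12.8)), ([323.0, 236.0], 19, np.float64(51.1), np.float64(-179.6)), ([290.8, 238.2], 20, np.float64(62.5), np.float64(78.2))]
[([320.1, 262.1], 39, [317, 259, 7, 7])]
```

View pics/c5.png

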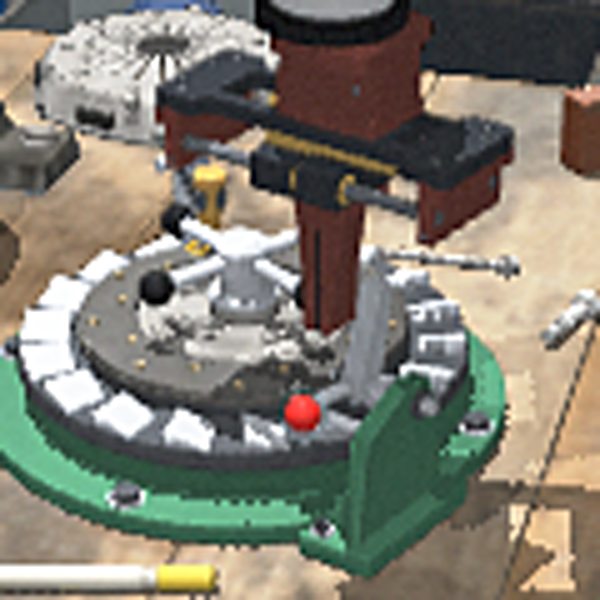

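The crop shows the arm upright, top at (380,260), and the fingertip at (325,325) on its +y side, about 8 mm too far to +x. I'll correct that and tip the pawl along its arc.

```bash
python3 -m inch '[{"xyz":[0,-0.4,0],"spin":0},{"xyz":[-0.4,-0.8,-0.1],"spin":0},{"xyz":[-1.0,-0.8,-0.3],"spin":0},{"xyz":[-1.4,-0.8,-0.35],"spin":0},{"xyz":[-1.8,-0.8,-0.2],"spin":0},{"xyz":[-2.2,-0.8,-0.05],"spin":0},{"xyz":[-2.6,-0.8,0.1],"spin":0},{"xyz":[-2.9,-0.8,0.3],"spin":0},{"xyz":[-3.2,-0.8,0.5],"spin":0},{"xyz":[-3.4,-0.8,0.7],"spin":0},{"xyz":[-3.4,-0.8,0.7],"spin":0}]'; python3 - <<'E'
from h import *
plan(-111,20,100)
S=ctrl.get_image('side')
print(blobs(S,(0,150,110),(5,255,255),(250,200,390,300))[0])
for q in (0,.1,.4,.6,0.8,1,1.1,1.3,1.5,1.75):
    a=np.radians(105.6)-q; b=B@[-113,48+52*np.cos(a)]+CEN; print(q,proj('side',[*b,74+52*np.sin(a)]).round(1))
E
```

```text
t: 10.95
ee_pos: [473.1, 84.3, 106.3]
orientation: [-2.584, -1.786, -0.001]
ft_force: [0.2, 0.3, 0.0]
width: 0.8
t 10.95 base [-111.2   29.1  106.3] tilt z [ 0.     0.001 -1.   ] shift [-0.91  0.02  0.63] spin -0.1 F [0.2 0.3 0. ] w 0.8389883604493243
[([322.8, 251.0], 40, [320, 248, 7, 7])]
0 [334.9 237.4]
0.1 [333.8 237.7]
0.4 [330.5 239.8]
0.6 [328.3 242.1]
0.8 [326.2 245. ]
1 [324.3 248.4]
1.1 [323.4 250.2]
1.3 [322. 254.]
1.5 [321.  257.9]
1.75 [320.4 262.6]
```

Pawl at about 1.13 rad, tracking as planned. Continuing.

```bash
python3 -m inch '[{"xyz":[-0.2,0,0.2],"spin":0},{"xyz":[-0.4,0,0.4],"spin":0},{"xyz":[-0.6,0,0.65],"spin":0},{"xyz":[-0.8,0,0.9],"spin":0},{"xyz":[-0.9,0,1.15],"spin":0},{"xyz":[-1.05,0,1.4],"spin":0},{"xyz":[-1.2,0,1.55],"spin":0},{"xyz":[-1.8,0,1.5],"spin":0},{"xyz":[-2.8,0,1.4],"spin":0},{"xyz":[-3.2,0,1.2],"spin":0},{"xyz":[-3.2,0,1],"spin":0}]'; python3 - <<'E'
from h import *
plan(-105,0,160)
S=ctrl.get_image('side')
print(blobs(S,(0,150,110),(5,255,255),(250,200,390,300))[0]);knobs()
E
```

```text
t: 12.1
ee_pos: [461.7, 53.8, 96.7]
orientation: [-2.585, -1.785, -0.001]
ft_force: [0.4, 1.4, 0.6]
width: 0.5
t 12.1 base [-111.2   -3.5   96.7] tilt z [ 0.     0.001 -1.   ] shift [ 0.36  0.62 -6.33] spin -0.2 F [0.4 1.4 0.6] w 0.5020298736901733
[([335.0, 237.2], 39, [332, 234, 7, 7])]
[([294.6, 224.3], 13, np.float64(58.2), np.float64(-12.8)), ([325.2, 225.4], 17, np.float64(60.7), np.float64(-107.8)), ([290.8, 238.2], 20, np.float64(62.5), np.float64(78.2)), ([321.7, 238.6], 31, np.float64(58.8), np.float64(165.9))]
```

The pawl is down (ball at (335.0,237.2), i.e. 0) and the table still at about -14.5°. Back to the handle.

```bash
python3 -m inch '[{"xyz":[0,0,-2.5],"spin":0},{"xyz":[0,0,-5.5],"spin":0},{"xyz":[1,1.5,-6],"spin":0},{"xyz":[3,4.5,-6],"spin":0},{"xyz":[5,7.5,-6],"spin":0},{"xyz":[5.7,9.3,-6],"spin":0},{"xyz":[5.7,9.3,-6],"spin":0},{"xyz":[5.7,9.3,-3],"spin":0},{"xyz":[5.7,9.3,0],"spin":0},{"xyz":[5.7,9.3,1.2],"spin":0},{"xyz":[5.7,9.3,1.2],"spin":0},{"xyz":[5.7,9.8,1.2],"spin":0},{"xyz":[5.7,10.3,1.2],"spin":0},{"xyz":[5.7,10.6,1.2],"spin":0},{"xyz":[5.7,10.8,1.2],"spin":0},{"xyz":[5.7,10.9,1.2],"spin":0},{"xyz":[5.7,10.9,1.2],"spin":0}]'; python3 - <<'E'
from h import *
plan(3.5,53,84); knobs()
E
```

```text
t: 13.9
ee_pos: [584.4, 69.1, 85.3]
orientation: [-2.585, -1.785, -0.003]
ft_force: [-1.2, 1.1, 0.7]
width: 0.1
t 13.9 base [-1.7 54.  85.3] tilt z [ 0.001  0.001 -1.   ] shift [-0.1   0.52  0.13] spin -0.1 F [-1.2  1.1  0.7] w 0.06792203247227914
[([285.5, 216.1], 11, np.float64(119.2), np.float64(-20.0)), ([325.4, 225.9], 14, np.float64(59.3), np.float64(-110.6)), ([289.8, 237.4], 20, np.float64(61.7), np.float64(73.1)), ([321.5, 238.6], 31, np.float64(58.4), np.float64(165.5))]
```

Contact made. Now small steps with the force watched.

```bash
python3 -m inch '[{"xyz":[0,0.1,0],"spin":0},{"xyz":[0,0.2,0],"spin":0},{"xyz":[0,0.3,0],"spin":0},{"xyz":[0,0.3,0],"spin":0}]'; python3 -m inch '[{"xyz":[0,0.1,0],"spin":0},{"xyz":[0,0.1,0],"spin":0}]';python3 - <<'E'
from h import *
plan(3.5,53,84); knobs()
E
```

```text
t: 14.35
ee_pos: [587.2, 67.9, 85.1]
orientation: [2.585, 1.786, 0.002]
ft_force: [-2.4, -0.9, 1.5]
width: 0.5
t: 14.55
ee_pos: [588.3, 67.4, 85.0]
orientation: [2.584, 1.785, 0.003]
ft_force: [-2.2, -0.2, 0.8]
width: 0.5
t 14.55 base [ 2.6 53.7 85. ] tilt z [ 0.002  0.001 -1.   ] shift [-0.07  0.09  0.1 ] spin -0.1 F [-2.2 -0.2  0.8] w 0.5096465908522365
[([325.8, 226.4], 15, np.float64(58.5), np.float64(-113.8)), ([288.8, 236.8], 19, np.float64(62.0), np.float64(68.8)), ([320.1, 239.2], 34, np.float64(58.9), np.float64(160.5))]
```

```bash
for i in 1; do python3 -m inch '[{"xyz":[0,0.1,0],"spin":0},{"xyz":[0,0.1,0],"spin":0}]'; done; python3 -c "
from h import *
plan(3.5,53,84)"; python3 -m inch '[{"xyz":[0,0.1,0],"spin":0},{"xyz":[0,0.1,0],"spin":0}]'; python3 -c "
from h import *
plan(3.5,53,84);knobs()"
```

```text
t: 14.8
ee_pos: [588.7, 67.0, 84.9]
orientation: [-2.585, -1.785, -0.001]
ft_force: [-4.2, -0.1, 3.5]
width: 0.4
t 14.8 base [ 3.1 53.6 84.9] tilt z [ 0.     0.001 -1.   ] shift [-0.06  0.04  0.09] spin -0.1 F [-4.2 -0.1  3.5] w 0.44339734442033224
t: 15.0
ee_pos: [588.7, 67.0, 84.9]
orientation: [-2.583, -1.784, 0.001]
ft_force: [-5.8, 2.0, 5.0]
width: 0.7
t 15.0 base [ 3.1 53.5 84.9] tilt z [-0.002  0.001 -1.   ] shift [-0.05  0.04  0.09] spin -0.1 F [-5.8  2.   5. ] w 0.7220787125660743
[([325.8, 226.4], 16, np.float64(58.5), np.float64(-113.8)), ([288.4, 237.1], 14, np.float64(63.8), np.float64(69.7)), ([320.1, 239.3], 33, np.float64(59.4), np.float64(160.2))]
```

The tip has stalled at x = 3.1 with the force rising, so the tooth is on the pawl. I'll retreat and check.

```bash
python3 -m inch '[{"xyz":[0,-0.3,0],"spin":0},{"xyz":[0,-1,0],"spin":0},{"xyz":[0,-1.6,0],"spin":0},{"xyz":[0,-1.8,0],"spin":0},{"xyz":[0,-1.8,-2],"spin":0},{"xyz":[0,-1.8,-5],"spin":0},{"xyz":[0,-1.8,-9],"spin":0},{"xyz":[-3,-5,-11],"spin":0},{"xyz":[-7,-8,-12],"spin":0},{"xyz":[-11,-11,-12],"spin":0},{"xyz":[-15,-14,-12],"spin":0},{"xyz":[-19,-16,-12],"spin":0},{"xyz":[-23,-18,-12],"spin":0},{"xyz":[-27,-20,-12],"spin":0},{"xyz":[-30,-20,-12],"spin":0},{"xyz":[-30,-20,-12],"spin":0}]'; python3 - <<'E'
from h import *
S=knobs();T=ctrl.get_image('top')
print(blobs(S,(0,150,110),(5,255,255),(250,200,390,300))[0])
print(blobs(S,(22,100,110),(34,255,255),(270,200,330,260),2)[0]);print(blobs(T,(22,100,110),(34,255,255),(320,190,380,240),2)[0])
a=cv2.resize(T[170:300,260:390,::-1],None,fx=3,fy=3,interpolation=cv2.INTER_CUBIC)
b=cv2.resize(S[170:300,250:380,::-1],None,fx=3,fy=3,interpolation=cv2.INTER_CUBIC)
cv2.imwrite("pics/c6.png",np.hstack([a,b]))
E
```

```text
t: 16.65
ee_pos: [294.6, -145.0, 205.5]
orientation: [2.589, 1.78, -0.001]
ft_force: [0.7, -0.4, 0.2]
width: 0.3
[([296.2, 223.6], 14, np.float64(59.0), np.float64(-19.0)), ([325.9, 226.5], 15, np.float64(58.4), np.float64(-114.5)), ([290.0, 237.3], 20, np.float64(60.9), np.float64(72.9)), ([320.1, 239.9], 22, np.float64(62.3), np.float64(158.3))]
[([334.9, 237.1], 37, [332, 234, 7, 7])]
[([301.3, 214.2], 12, [299, 213, 6, 3])]
[([361.0, 214.0], 13, [359, 212, 5, 5])]
```

View pics/c6.png

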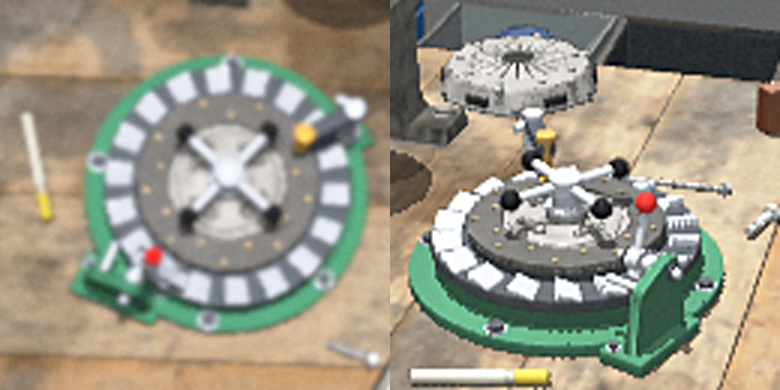

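The mark has gone from view under the brass guide (top (361,214)). All four knobs match -20° to within half a pixel or so, the same offset as at the start, and the pawl's red ball is at its down position. Handing in.

```bash
python3 -c "
from workcell import ctrl
print(ctrl.close_job())"
```

```text
the job is handed in; nothing more can be done
None
```

The table is back one notch: its next tooth rests on the pawl and the yellow mark is under the brass guide. The job took about 17 s of robot time and is handed in.

**What I did, with closed fingers throughout:**
- **Pawl lifted:** I pushed the red lever over until the pawl fell back. The ball's position matched 1.75 rad, so it lay on its stop.
- **Table back most of a notch:** I pushed the left knob until the table read about -0.245 rad.
- **Pawl put down:** I pushed the upright nose arm over and down along its arc until the pawl dropped onto the ring.
- **Last push:** I pushed the knob until the tip stalled against the tooth at about 6 N sideways, then drew the arm well clear.

**Last checks, after retreating:**
- **Table:** all four knobs match -20° (-0.349 rad) to within about 0.7 px.
- **Pawl:** the red ball is back at its down position.
- **Yellow mark:** it no longer shows in either view, being hidden by the guide. That agrees with it being under the guide, but I could not see it directly.
- **Loose things:** the marker and the bolt lie where they were. I did not re-measure the other loose things; the arm passed well above the bench.

**One reading that disagreed:** during the first handle push the knobs gave different angles because the finger partly hid them. I used the unhidden knobs and the mark instead.

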